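# Load the curing hood

### The arm

A 6-joint arm with a two-finger parallel gripper is mounted at the origin on a cart in front of the work surface, level with it; the furniture and walls round the work are solid. World frame = base frame: x ahead of the robot, y to its left, z up, the work surface at z = 0. Lengths are in m, angles in degrees, forces in N, time in s.
With the tool pointing down it reaches from about 0.35 to 0.875 m from the base axis. Payload 4.2 kg.
Tool frame: the origin (TCP) lies at the centre of the arm's flange, where the gripper is bolted on; the fingertips stand 182 mm ahead of it and the grasp point (between the pads) lies 164 mm ahead of it; z points along the fingers, y is the line along which they close (so a half turn about z gives the same grasp; the last joint's range is limited). The gripper opens to 87 mm and grips with 3 to 60 N. Pads are 19 mm wide; open, the fingers measure 117 mm over their backs; the gripper's body (75 mm by 190 mm) begins 51 mm behind the grasp point.
Start: joints at [-55.829, 22.042, 0.453, 0, -68.411, -14.817], TCP at [0.207, -0.59, 0.405] pointing down, gripper open.
Joint ranges: [-179.83, 179.83], [-69.29, 118.12], [-61.27, 80.66], [-181.25, 117.63], [-171.15, -9.14], [-177.46, 177.46]. Speed limits (degrees/s): [159.86, 159.86, 180, 180, 180, 180].

### API

Orientations are given as a 3x3 rotation matrix whose columns are the frame's x, y, z axes.
In Python, from bench import move_ptp, move_l, move_joints, ungrasp, grasp, hold, solve_ik, sense, get_image, camera_model, MotionError, sign_off, search_frame, outline_of gives the robot as it stands. The module is installed in compiled form; this text tells all that it offers. Calls block until the motion is done:
- move_ptp(position, orientation): joint-space move of the TCP to a pose.
- move_l(position, v=0.15, orientation=None): straight line of the TCP; orientation=None keeps the orientation; v is the mean speed in m/s.
- move_joints(angles): joint-space move.
- ungrasp() and grasp(squeeze=None): open the fingers fully, or close them until they stop; squeeze is the grip in N (None keeps the last).
- hold(seconds).
- solve_ik(position, orientation): joint angles nearest the present ones, or None.
- sense(): the state.
- get_image(name): name is "scene" or "side" or "wrist"; returns the picture (420x560x3 uint8, red, green, blue); there is no depth.
- camera_model(name): a dict with "camera_matrix" (3x3 intrinsics, pixels), "origin" and "orientation" of the camera in the world. Camera axes: x right, y down, z forward; pixel columns grow to the right and rows downward; lengths in m; the calibration is good to about 2 mm. A picture is of the moment at which its call begins: read the wrist's pose just before it. camera_model takes no time and is no camera call; for the wrist camera it gives the pose at the moment of the call.
A pose or a line that the arm cannot do raises MotionError and nothing moves.
- sign_off(): hands the job in; it is judged then, once.
Trained networks look in the newest picture that a camera, given by its name, has taken for a name from the list of things; names that differ only in an ending like _2 or _b are one class to them, and where a whole thing is asked for, a point or a joint stands for the part that bears it (a point fixed in the world has none). Each returns a list of dicts, best first, with "conf" (0 to 1); they miss things now and then, are a little off and sometimes report something else, mostly with a low value. They report only what shows in the picture. A call takes as long as a camera call. They do not tell look-alikes from the thing itself.
- search_frame(thing, camera): "bbox" ([left, top, right, bottom] in pixels, round what is visible of it).
- outline_of(thing, camera): "mask" (420x560 bool, what is visible of it) and "bbox" ([left, top, right, bottom] in pixels, round what is visible of it).
The state is a dict: "time": time; "joint_positions": joint angles; "qvel": joint speeds; "joint_torque": joint torques, N m; "ee_pos": TCP position; "ee_rot": TCP orientation; "ft_force": force on the tool from outside, world axes, zero at the start; "moment": the same for the moment, N m; "gripper_width": finger opening in m; "grasp_force": force on a finger pad.
Only numpy, scipy, OpenCV 4.12 (cv2) and the standard library are available. Lean on these libraries where they do the work, as an engineer would, in place of code of your own. Each camera call takes 0.05 s, during which the arm holds its last target. There are 200 camera calls.

### The job

Load the curing hood: switch its isolator off, take the hook from its pad, catch the pull eye hidden under the hood's ledge and pull the tray fully out. Seat every loose screw cap flat, liner up, in a tray well of its own, then push the tray fully home with the hook, switch the isolator on again and leave the hook standing upright on its pad with its grip over the middle. The tray must never be open with the isolator on; leave the tape roll and the bottles alone.

Things in the scene. Friction and masses are not known exactly. Their poses are not given: they have to be found in the camera images.
- hood: Fixed grey curing hood, 300 wide x 160 deep x 84 mm tall (a dark lamp housing on its rear half reaches 106). Its origin lies on the bench under the middle of the front edge of its ledge (the top plate, underside 76 mm above the bench); its +x points into the hood, away from the robot, its y along the ledge.
- tray (a joint): Travel of the curing tray in m: 0 fully home inside the hood, 0.15 fully out towards the hood's -x; it slides stiffly (1 to 2 N) and stays where left. Aluminium tray 260 wide x 76 mm deep with a front lip 4 mm thick, 6 to 30 mm above the bench. Home, the lip stands 63 mm behind the ledge's front edge; fully out it stands 87 mm in front of it.
- eye (a point): Centre of the tray's pull eye: a flat loop of 6 mm bar on the lip, 26 mm above the bench, opening 28 x 28 mm; home it is hidden 49 mm behind the ledge's front edge. It moves with the tray; axes as the hood's. The tray's four round wells (46 mm across, 4 mm deep, floor 12 mm and tray top 16 mm above the bench) lie in a row 56 mm behind it (+x), at y = -99, -33, 33 and 99 mm from it.
- hook_grip (a point): Middle of the grip of the pull hook: a black upright block 44 long (x) x 22 wide (y), 8 to 67 mm above the underside of its steel foot (80 x 84 x 8 mm), on which the hook stands by itself; this point is 42 mm above the underside. An 8 mm steel rod runs from the block along +x, its axis 28 mm above the underside, and turns down into a prong 140 mm ahead of this point. About 0.3 kg.
- hook_tip (a point): Lower end of the hook's prong (8 mm thick), 140 mm ahead (+x) of hook_grip and 36 mm below it, 6 mm above the level of the foot's underside; 18 mm of the prong hangs below the rod.
- rest_pad: Fixed flat black rubber pad, 120 x 120 x 2 mm, on which the hook stands at first; origin at the centre of its underside.
- lever (a joint): Isolator lever: 0 = off, leaning over to the robot's right; 1.57 = on, leaning over to the robot's left. It rests on an end stop either way and, pushed past upright (0.785), falls over to the other side by its own weight (under 2 N at the knob).
- lever_pivot (a point): Hinge of the isolator lever, 50 mm above the bench, over the middle of the fixed grey isolator block (90 x 64 x 36 mm). The lever swings in the vertical plane through this point's x axis; +x of this point is the side of 'on'.
- lever_knob (a point): Middle of the lever's black knob (22 mm thick, 30 mm long), 65 mm from the pivot; the lever ends 80 mm from the pivot.
- cap0_mid (a point): Middle of a round black screw cap with a liner on top, 39 mm across x 9 mm thick, lying flat; this point is 5 mm above its underside, z up. Two to four such caps are there.
- cap1_mid (a point): Middle of a round black screw cap with a liner on top, 39 mm across x 9 mm thick, lying flat; this point is 5 mm above its underside, z up. Two to four such caps are there.
- cap2_mid (a point): Middle of a round black screw cap with a liner on top, 39 mm across x 9 mm thick, lying flat; this point is 5 mm above its underside, z up. Two to four such caps are there.
- cap3_mid (a point): Middle of a round black screw cap with a liner on top, 39 mm across x 9 mm thick, lying flat; this point is 5 mm above its underside, z up. Two to four such caps are there.
- tape: Bystander: roll of brown tape, 96 mm across, 48 tall; origin at the centre of its underside. Leave alone.
- stopper_bottle: Bystander: small glass bottle with a red stopper, 38 mm across, 58 tall; origin at the centre of its underside. Leave alone.
- dropper: Bystander: glass dropper bottle, 30 mm across, 94 tall; origin at the centre of its underside. Leave alone.
Not all that is in view belongs to the job. What is shaped like the part that bears cap0_mid but orange or pink is not meant.

How it is judged (in metres and radians):
On the way, in this order (a step that is already met when the one before it is completed fails the run):
1. the isolator is switched off, the tray still closed (value of joint lever below 0.15 rad and value of joint tray below 0.02 m), for 0.2 s.
2. the tray is pulled fully out with the hook in its eye (value of joint tray above 0.135 m and value of joint lever below 0.15 rad and horizontal distance between hook_tip and eye below 0.02 m), for 0.2 s.
3. every cap lies seated in a well, the tray out (value of joint tray above 0.1 m and value of joint lever below 0.15 rad and x of cap0_mid in the frame of eye between 0.05 and 0.062 m and z of cap0_mid in the frame of eye between -0.012 and -0.0072 m and angle between each of cap0_mid, cap1_mid, cap2_mid, cap3_mid's own z axis and vertical below 0.1 rad and x of cap1_mid in the frame of eye between 0.05 and 0.062 m and z of cap1_mid in the frame of eye between -0.012 and -0.0072 m and x of cap2_mid in the frame of eye between 0.05 and 0.062 m and z of cap2_mid in the frame of eye between -0.012 and -0.0072 m and x of cap3_mid in the frame of eye between 0.05 and 0.062 m and z of cap3_mid in the frame of eye between -0.012 and -0.0072 m), for 0.2 s.
4. the tray is pushed fully home with the hook (its tip still at the tray's front), the caps seated (value of joint tray below 0.005 m and value of joint lever below 0.15 rad and x of hook_tip in the frame of eye above -0.03 m and x of cap0_mid in the frame of eye between 0.05 and 0.062 m and z of cap0_mid in the frame of eye between -0.012 and -0.0072 m and angle between each of cap0_mid, cap1_mid, cap2_mid, cap3_mid's own z axis and vertical below 0.1 rad and x of cap1_mid in the frame of eye between 0.05 and 0.062 m and z of cap1_mid in the frame of eye between -0.012 and -0.0072 m and x of cap2_mid in the frame of eye between 0.05 and 0.062 m and z of cap2_mid in the frame of eye between -0.012 and -0.0072 m and x of cap3_mid in the frame of eye between 0.05 and 0.062 m and z of cap3_mid in the frame of eye between -0.012 and -0.0072 m), for 0.05 s.
5. the isolator is switched on (value of joint lever above 1.42 rad and value of joint tray below 0.005 m), for 0.2 s.
At the end, for the whole second after the job is handed in: The isolator lever is on (above 1.42 rad), the tray home within 5 mm, every cap flat and seated down in a well, the hook standing upright on the pad with its grip within 25 mm of the pad's centre (all of step 5 and x of cap0_mid in the frame of eye between 0.05 and 0.062 m and z of cap0_mid in the frame of eye between -0.012 and -0.0072 m and angle between each of cap0_mid, cap1_mid, cap2_mid, cap3_mid, hook_grip's own z axis and vertical below 0.1 rad and x of cap1_mid in the frame of eye between 0.05 and 0.062 m and z of cap1_mid in the frame of eye between -0.012 and -0.0072 m and x of cap2_mid in the frame of eye between 0.05 and 0.062 m and z of cap2_mid in the frame of eye between -0.012 and -0.0072 m and x of cap3_mid in the frame of eye between 0.05 and 0.062 m and z of cap3_mid in the frame of eye between -0.012 and -0.0072 m and horizontal distance between hook_grip and rest_pad below 0.025 m and z of hook_grip in the frame of rest_pad below 0.049 m); the robot touches nothing.
It fails at once if the tray is open more than 20 mm with the isolator past upright towards on (value of joint tray above 0.02 m and value of joint lever above 0.785 rad).
It fails at once if the tape roll is pushed more than 30 mm or tipped (distance of tape from where it was at the start of the episode above 0.03 m or angle between tape's own z axis and vertical above 0.5 rad).
It fails at once if the stopper bottle is pushed more than 30 mm or tipped (distance of stopper_bottle from where it was at the start of the episode above 0.03 m or angle between stopper_bottle's own z axis and vertical above 0.5 rad).
It fails at once if the dropper bottle is pushed more than 30 mm or tipped (distance of dropper from where it was at the start of the episode above 0.03 m or angle between dropper's own z axis and vertical above 0.5 rad).
Of cap0, cap1, cap2, cap3 only 2 to 4 are there at a start; the rules pass over those that are not, and their reading is None.
At some moment in a run one of hook may be knocked a few centimetres aside while the robot is not near it.
Once in a run the grip may slacken for a moment while it holds something.
It also fails if it takes over 210 s, if anything falls off the work surface, if the arm or the gripper's body presses on something with over 40 N, if the wrist force passes 120 N, or if a joint passes its speed limit or range.

## Working session

There is one attempt and no reset: what is moved stays moved. The work goes in short steps, each a Python script; the robot and the scene stay as the last script left them, time stands still between calls to the robot, and variables do not carry over. Pictures are saved under pics/ and viewed, at most 16 in all, crops included, and the job is handed in when it is done.

```bash
mkdir -p pics
cat > h.py <<'E'
import numpy as np, cv2
from bench import *
def snap(cam,name=None):
    im=get_image(cam)
    if name: cv2.imwrite(f'pics/{name}.png',cv2.cvtColor(im,cv2.COLOR_RGB2BGR))
    return im
def ray(cam,u,v,m=None):
    m=m or camera_model(cam); K=np.array(m['camera_matrix']); R=np.array(m['orientation']); o=np.array(m['origin'])
    d=R@np.linalg.solve(K,[u,v,1.]); return o,d/np.linalg.norm(d)
def onplane(cam,u,v,z,m=None):
    o,d=ray(cam,u,v,m); return o+d*(z-o[2])/d[2]
def proj(cam,p,m=None):
    m=m or camera_model(cam); q=np.array(m['camera_matrix'])@np.array(m['orientation']).T@(np.array(p)-np.array(m['origin'])); return q[:2]/q[2]
def tri(rays):
    A=np.zeros((3,3));b=np.zeros(3)
    for o,d in rays:
        P=np.eye(3)-np.outer(d,d);A+=P;b+=P@o
    x=np.linalg.solve(A,b); return x,[float(np.linalg.norm(np.cross(x-o,d))) for o,d in rays]
def down(yaw):  # tool z down; tool y (closing line) at angle yaw (deg) in the world
    a=np.radians(yaw); y=np.array([np.cos(a),np.sin(a),0]); z=np.array([0,0,-1.]); return np.column_stack([np.cross(y,z),y,z])
E
python3 - <<'E'
from h import *
for c in('scene','side','wrist'):
    snap(c,c+'0'); m=camera_model(c); print(c,np.round(m['origin'],3).tolist(),np.round(m['orientation'],3).tolist(),np.round(m['camera_matrix'],1).tolist())
    if c!='wrist':
      for t in('hood','hook_grip','rest_pad','lever_knob','cap0_mid','tape','stopper_bottle','dropper'):
        print(t,[(round(d['conf'],2),np.round(d['bbox']).tolist()) for d in search_frame(t,c)])
print(sense())
E
```

```text
scene [0.011, 0.811, 0.718] [[-0.823, -0.326, 0.465], [-0.568, 0.448, -0.691], [0.017, -0.833, -0.554]] [[382.6, 0.0, 279.3], [0.0, 382.6, 206.6], [0.0, 0.0, 1.0]]
hood [(0.69, [133.0, 183.0, 254.0, 268.0])]
hook_grip [(0.63, [289.0, 201.0, 342.0, 236.0]), (0.6, [277.0, 175.0, 314.0, 199.0])]
rest_pad [(0.58, [303.0, 215.0, 350.0, 243.0])]
lever_knob []
cap0_mid [(0.57, [360.0, 195.0, 370.0, 206.0])]
tape [(0.56, [282.0, 153.0, 309.0, 176.0]), (0.39, [279.0, 172.0, 316.0, 199.0])]
stopper_bottle [(0.85, [179.0, 308.0, 193.0, 331.0]), (0.69, [343.0, 207.0, 355.0, 214.0])]
dropper [(0.62, [243.0, 177.0, 253.0, 198.0])]
side [-0.112, -0.863, 0.982] [[0.814, -0.372, 0.447], [-0.581, -0.506, 0.637], [-0.011, -0.778, -0.628]] [[535.9, 0.0, 270.5], [0.0, 535.9, 210.0], [0.0, 0.0, 1.0]]
hood [(0.83, [302.0, 198.0, 328.0, 219.0])]
hook_grip [(0.61, [244.0, 246.0, 317.0, 291.0]), (0.54, [338.0, 215.0, 350.0, 223.0])]
rest_pad [(0.78, [237.0, 255.0, 299.0, 300.0])]
lever_knob [(0.41, [342.0, 228.0, 351.0, 239.0])]
cap0_mid [(0.7, [283.0, 300.0, 299.0, 316.0]), (0.68, [302.0, 319.0, 316.0, 340.0
[... 585 characters left out ...]
78e+01, -1.48163672e+01]), 'qvel': array([-0.0104933 ,  0.04046319, -0.09073173,  0.00715123,  0.00626826,
       -0.01941561]), 'joint_torque': array([-7.66009907e-05, -3.90467048e+01,  1.87624347e+01,  4.22445863e+00,
        1.54926087e-02, -1.54695056e-05]), 'ee_pos': array([ 0.20712571, -0.58965708,  0.40477162]), 'ee_rot': array([[-9.43499616e-01, -3.31373615e-01,  4.69746785e-05],
       [-3.31373617e-01,  9.43499615e-01, -4.48269635e-05],
       [-2.94661182e-05, -5.78603919e-05, -9.99999998e-01]]), 'ft_force': array([-0.29565713,  0.7436704 ,  0.27910003]), 'moment': array([-2.17852090e-06,  2.30666325e-02, -4.45648980e-02]), 'grasp_force': 0.0, 'gripper_width': 0.08676011124576294}
```

Run:
```python
import cv2
a=cv2.imread('pics/scene0.png')[120:360,110:400]; cv2.imwrite('pics/s1.png',cv2.resize(a,(725,600),interpolation=cv2.INTER_CUBIC))
a=cv2.imread('pics/side0.png')[130:370,160:480]; cv2.imwrite('pics/s2.png',cv2.resize(a,(800,600),interpolation=cv2.INTER_CUBIC))
```

```text
(no output)
```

View pics/s1.png

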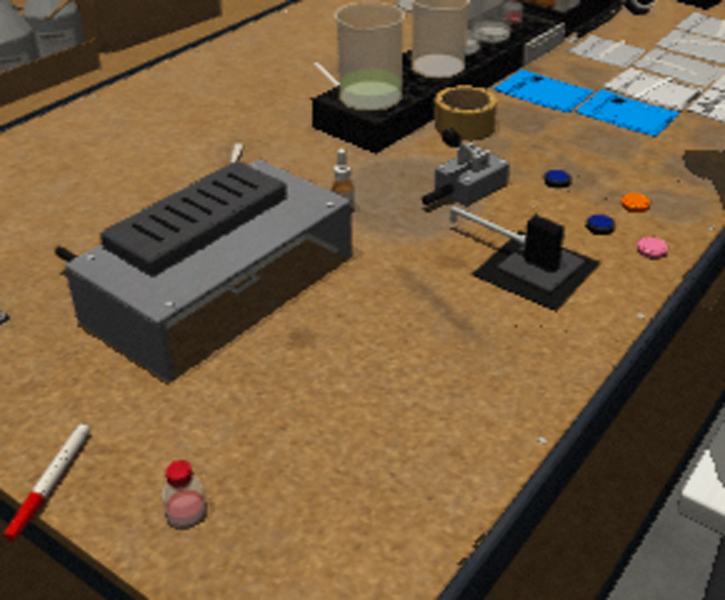

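View pics/s2.png

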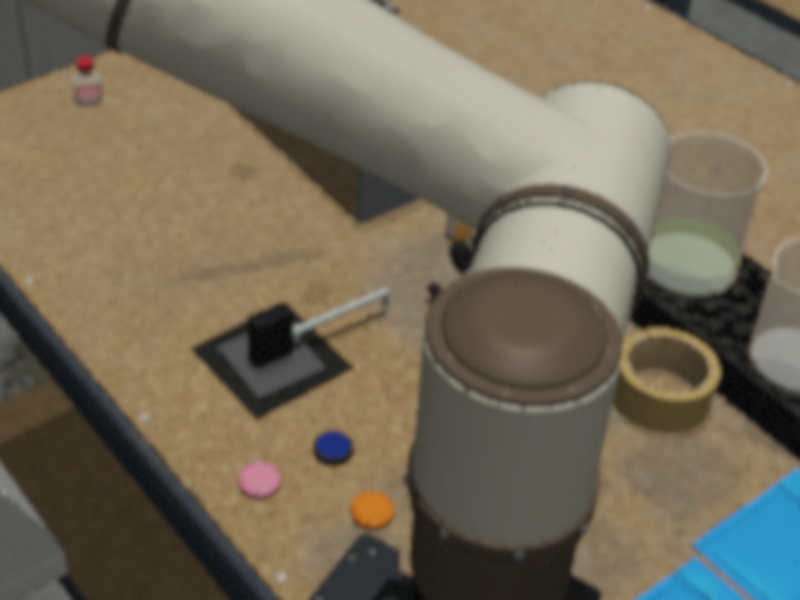

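Scene crop shows: hood (origin ledge ~(260,290)), hook on pad (540,260), isolator (470,175) with black knob at (430,200) on the left and another black thing at (450,135); blue-lined black caps at (557,178),(600,223); orange (636,202) and pink (652,247) decoys; tape (465,110), dropper (343,185), stopper bottle (183,495). Side crop confirms one blue cap (333,447), with orange (372,510) and pink (260,480) beside it. Next come wrist views.

Run:
```python
from h import *
P=lambda u,v,z:np.round(onplane('scene',110+u/2.5,120+v/2.5,z),3).tolist()
for n,u,v,z in[('cap',557,178,.009),('cap',600,223,.009),('padc',537,268,.002),('tip',453,215,.03),('knobL',430,200,.05),('knobU',450,135,.08),('isoc',472,165,.036),('hoodFL',170,330,.08),('hoodFR',350,205,.084),('tape',465,100,.048),('drop',343,205,0),('stop',185,520,0)]: print(n,P(u,v,z))
print(solve_ik([.45,-.25,.5],down(90)),solve_ik([.45,-.25,.5],down(-90)))
```

```text
cap [0.508, -0.269, 0.009]
cap [0.407, -0.2, 0.009]
padc [0.431, -0.071, 0.002]
tip [0.56, -0.073, 0.03]
knobL [0.587, -0.06, 0.05]
knobU [0.633, -0.175, 0.08]
isoc [0.603, -0.188, 0.036]
hoodFL [0.637, 0.338, 0.08]
hoodFR [0.63, 0.051, 0.084]
tape [0.707, -0.332, 0.048]
drop [0.72, -0.044, 0.0]
stop [0.506, 0.455, 0.0]
[-10.96988214   7.99414389  -5.12635052   0.         -76.8795056
 -79.03011786] [-10.96988214   7.99414389  -5.12635052   0.         -76.8795056
 100.96988214]
```

Run:
```python
from h import *
import pickle
V={}
for i,y in enumerate((-.2,.0,.2)):
    move_ptp([.47,y,.45],down(90)); 
    hold(.2); m=camera_model('wrist'); im=snap('wrist',f'w{i}'); d={}
    for t in('hood','hook_grip','rest_pad','lever_knob','cap0_mid','tape','stopper_bottle','dropper'):
        d[t]=[(round(x['conf'],2),np.round(x['bbox']).tolist()) for x in search_frame(t,'wrist')]
        print(i,t,[(c,b,np.round(onplane('wrist',(b[0]+b[2])/2,(b[1]+b[3])/2,.01,m),3).tolist()) for c,b in d[t]])
    V[i]=(m,d)
pickle.dump(V,open('v.pkl','wb')); print(sense()['time'])
```

```text
0 hood [(0.4, [264.0, 113.0, 292.0, 142.0], [0.409, -0.205, 0.01])]
0 hook_grip [(0.95, [344.0, 110.0, 420.0, 245.0], [0.471, -0.072, 0.01]), (0.42, [287.0, 282.0, 344.0, 325.0], [0.654, -0.153, 0.01])]
0 rest_pad [(0.56, [337.0, 96.0, 438.0, 193.0], [0.43, -0.069, 0.01])]
0 lever_knob [(0.46, [285.0, 281.0, 346.0, 330.0], [0.657, -0.153, 0.01])]
0 cap0_mid [(0.84, [197.0, 98.0, 231.0, 131.0], [0.394, -0.283, 0.01]), (0.76, [271.0, 40.0, 305.0, 76.0], [0.331, -0.193, 0.01]), (0.61, [263.0, 115.0, 293.0, 139.0], [0.408, -0.205, 0.01])]
0 tape [(0.58, [154.0, 317.0, 220.0, 362.0], [0.714, -0.341, 0.01]), (0.15, [288.0, 283.0, 340.0, 324.0], [0.654, -0.155, 0.01])]
0 stopper_bottle []
0 dropper [(0.54, [384.0, 329.0, 404.0, 347.0], [0.712, -0.035, 0.01])]
1 hood [(0.71, [308.0, 318.0, 405.0, 349.0], [0.704, 0.108, 0.01])]
1 hook_grip [(0.69, [187.0, 109.0, 259.0, 258.0], [0.479, -0.077, 0.01])]
1 rest_pad [(0.68, [176.0, 96.0, 277.0, 194.0], [0.43, -0.07, 0.01])]
1 lever_knob []
1 cap0_mid [(0.88, [102.0, 116.0, 134.0, 142.0], [0.411, -0.202, 0.01]), (0.8, [33.0, 97.0, 67.0, 132.0], [0.393, -0.282, 0.01])]
1 tape []
1 stopper_bottle []
1 dropper [(0.82, [246.0, 332.0, 269.0, 364.0], [0.729, -0.038, 0.01])]
2 hood [(0.86, [153.0, 319.0, 397.0, 366.0], [0.72, 0.188, 0.01])]
2 hook_grip [(0.92, [16.0, 108.0, 98.0, 259.0], [0.479, -0.09, 0.01]), (0.59, [12.0, 96.0, 123.0, 194.0], [0.43, -0.068, 0.01])]
2 rest_pad [(0.9, [11.0, 97.0, 122.0, 197.0], [0.433, -0.069, 0.01]), (0.63, [455.0, 191.0, 504.0, 229.0], [0.516, 0.459, 0.01])]
2 lever_knob []
2 cap0_mid []
2 tape []
2 stopper_bottle [(0.81, [455.0, 191.0, 505.0, 231.0], [0.517, 0.46, 0.01])]
2 dropper []
6.2583
```

View pics/w0.png

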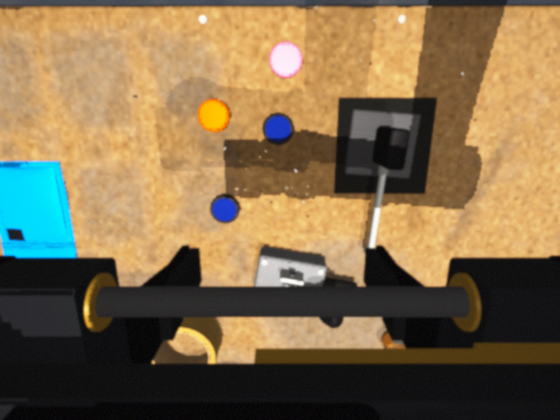

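View pics/w2.png

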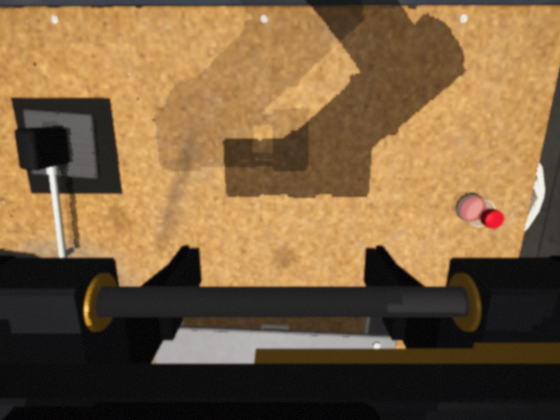

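w0: blue caps at (278,128) and (225,209), orange (213,115) and pink (286,60) decoys, hook (390,145) with rod to (372,245), isolator block (292,270) with knob at (335,305). w2: ledge edge at about row 328, stopper bottle (475,210). The gripper hides the far field, so I look from the other side with the tool turned round.

Run:
```python
from h import *
import pickle
V={}
move_ptp([.5,.1,.45],down(-90))
for i,(x,y) in enumerate(((.62,.2),(.58,-.12))):
    move_ptp([x,y,.45],down(-90)); hold(.2); m=camera_model('wrist'); snap('wrist',f'b{i}'); V[i]=m
pickle.dump(V,open('vb.pkl','wb'))
```

```text
(no output)
```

View pics/b0.png

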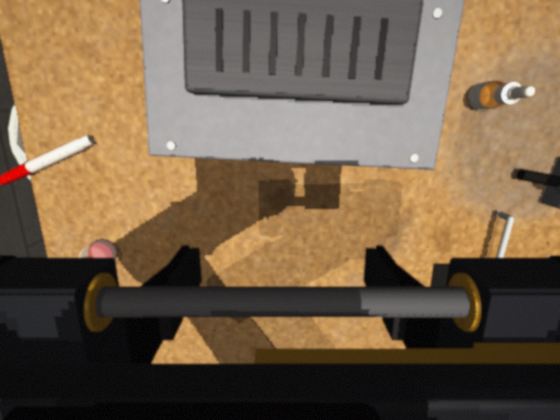

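View pics/b1.png

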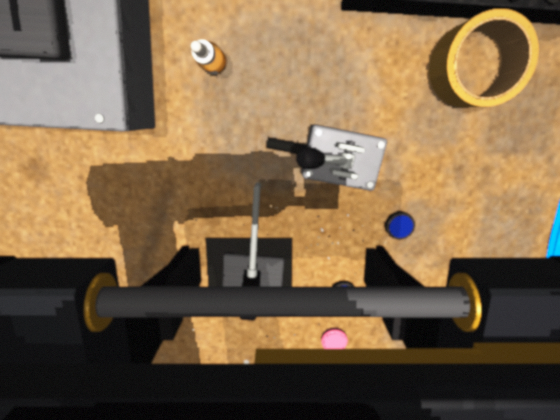

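b0: ledge front corners at (149,154) and (436,168), dropper (487,95). b1: isolator block corners (317,127),(385,138),(372,188),(303,178), lever rod to knob (310,158), a black stub at (270,143), hook rod end at (257,184), blue cap (400,225).

Run:
```python
from h import *
import pickle
V=pickle.load(open('vb.pkl','rb')); W=pickle.load(open('v.pkl','rb'))
S=lambda u,v:ray('scene',110+u/2.5,120+v/2.5)
r=lambda i,u,v:ray('w',u,v,V[i]); w=lambda i,u,v:ray('w',u,v,W[i][0])
def T(n,*a): x,e=tri(a); print(n,np.round(x,4).tolist(),np.round(e,4).tolist()); return x
T('knob',S(450,135),r(1,310,158)); T('stub end',S(425,206),r(1,269,143))
T('hoodFR',S(352,203),r(0,436,168)); T('hoodFL',S(168,325),r(0,149,154))
for n,i,u,v in(('FL',0,149,154),('FR',0,436,168),('FRb1',1,154,128)): print(n,np.round(onplane('w',u,v,.084,V[i]),4).tolist())
for u,v in((317,127),(385,138),(372,188),(303,178)): print('iso',np.round(onplane('w',u,v,.036,V[1]),4).tolist())
T('capA',w(0,278,128),w(1,118,129)); T('capB',w(0,225,209),r(1,400,226))
T('capB/scene',S(557,178),w(0,225,209))
T('hooktip',w(0,372,246),r(1,257,184),S(453,213)); T('rodroot',w(0,383,172),r(1,252,272))
for n,(u,v) in dict(a=(340,98),b=(436,98),c=(425,192),d=(335,191)).items(): print('pad',np.round(onplane('w',u,v,.002,W[0][0]),4).tolist())
for n,(u,v) in dict(a=(352,110),b=(415,114),c=(408,179),d=(345,172)).items(): print('foot',np.round(onplane('w',u,v,.010,W[0][0]),4).tolist())
# grip block top z=.069
for u,v in((380,127),(409,127),(404,168),(374,165)): print('grip',np.round(onplane('w',u,v,.069,W[0][0]),4).tolist())
a=cv2.imread('pics/w0.png')[85:265,150:450]; b=cv2.imread('pics/b1.png')[90:270,150:450]
cv2.imwrite('pics/c.png',np.vstack([cv2.resize(x,(500,300),interpolation=cv2.INTER_CUBIC) for x in(a,b)]))
```

```text
knob [0.6147, -0.146, 0.0986] [0.0001, 0.0001]
stub end [0.6219, -0.1014, 0.0056] [0.0007, 0.0007]
hoodFR [0.6401, 0.0347, 0.0747] [0.0004, 0.0004]
hoodFL [0.6513, 0.3355, 0.0786] [0.0061, 0.0061]
FL [0.6561, 0.3379, 0.084]
FR [0.6413, 0.0385, 0.084]
FRb1 [0.6427, 0.0113, 0.084]
iso [0.6421, -0.1584, 0.036]
iso [0.6298, -0.2377, 0.036]
iso [0.5705, -0.2272, 0.036]
iso [0.5826, -0.1434, 0.036]
capA [0.4104, -0.2052, 0.0034] [0.0005, 0.0005]
capB [0.513, -0.2755, 0.0098] [0.0002, 0.0002]
capB/scene [0.5134, -0.2766, 0.0038] [0.0012, 0.0012]
hooktip [0.567, -0.0847, 0.0209] [0.0067, 0.0054, 0.0029]
rodroot [0.4594, -0.0798, 0.0379] [0.0005, 0.0005]
pad [0.3745, -0.1294, 0.002]
pad [0.3747, -0.0121, 0.002]
pad [0.4923, -0.0117, 0.002]
pad [0.4907, -0.1305, 0.002]
foot [0.3886, -0.1155, 0.01]
foot [0.3934, -0.0388, 0.01]
foot [0.4733, -0.039, 0.01]
foot [0.4642, -0.1201, 0.01]
grip [0.4065, -0.0969, 0.069]
grip [0.4065, -0.0663, 0.069]
grip [0.4499, -0.0672, 0.069]
grip [0.4466, -0.1002, 0.069]
```

View pics/c.png

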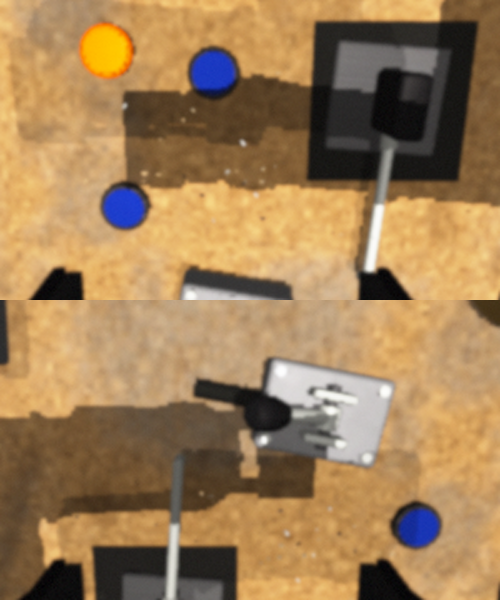

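Caps are at (.410,-.205) and (.513,-.276), and their heights check. The measured knob (.615,-.146,.099) matches the pivot prediction. The hood origin is about (.649,.188) with yaw −2.8°, and the ledge length comes out at .300, as it should. First move is switching the isolator off, then a fresh look at the hook.

```bash
cat >> h.py <<'E'
PIV=np.array([.6063,-.1917,.05]); D=np.array([.148,.989,0])
HO=np.array([.6487,.188,0]); HYAW=-2.83; HX=np.array([np.cos(np.radians(HYAW)),np.sin(np.radians(HYAW)),0]); HY=np.array([-HX[1],HX[0],0])
def tip(p): return [p[0],p[1],p[2]+.182]   # TCP for fingertips at p
def flick(s):  # s=-1 to off, +1 to on: start outside the knob on the far side and sweep past upright
    grasp(5)
    R=down(171.5)
    a=PIV-s*D*.095; move_ptp(tip(a+[0,0,.15]),R); move_l(tip(a+[0,0,.042]),v=.15)
    move_l(tip(PIV+s*D*.004+[0,0,.042]),v=.08); hold(.6)
    q=PIV-s*D*.02; move_l(tip(q+[0,0,.042]),v=.15); move_l(tip(q+[0,0,.2]),v=.2)
    print('force',sense()['ft_force'])
E
python3 - <<'E'
from h import *
import pickle
flick(-1); ungrasp()
move_ptp([.47,-.1,.42],down(90)); hold(.2); m=camera_model('wrist'); im=snap('wrist','d0')
snap('scene','sc1')
for t in('hook_grip','cap0_mid','rest_pad'):
  for x in search_frame(t,'wrist'): print(t,x['conf'],np.round(x['bbox']))
pickle.dump(m,open('d0.pkl','wb'))
a=cv2.resize(im[60:240,150:430],(560,360),interpolation=cv2.INTER_CUBIC)
b=cv2.resize(cv2.imread('pics/sc1.png')[150:250,220:370],(360,240),interpolation=cv2.INTER_CUBIC)
o=np.zeros((600,560,3),np.uint8); o[:360]=a[:,:,::-1]; o[360:,:360]=b; cv2.imwrite('pics/d1.png',o); print(sense()['time'])
E
```

```text
force [-0.87583527  0.31887902 -0.39694753]
hook_grip 0.64 [260. 109. 342. 270.]
cap0_mid 0.69 [103.  96. 137. 134.]
cap0_mid 0.67 [175.  35. 213.  72.]
cap0_mid 0.63 [175. 113. 208. 143.]
rest_pad 0.67 [256.  97. 361. 198.]
22.0083
```

View pics/d1.png

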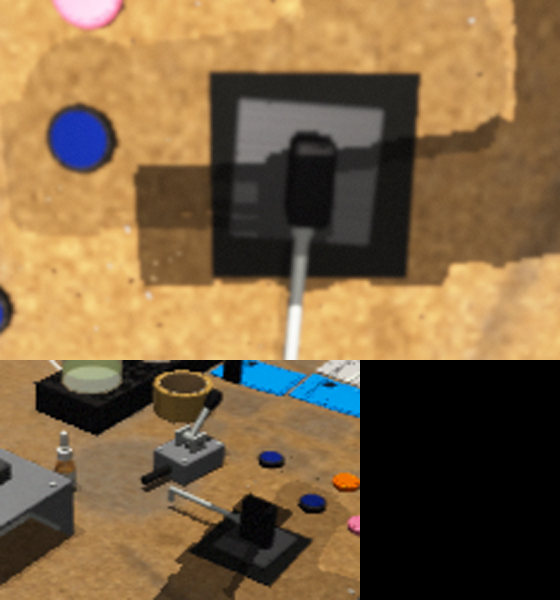

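The lever now leans to the right (off). The hook foot corners in the crop are (237,97),(384,108),(369,246),(231,237), with the rod running from (302,230) to (291,358).

Run:
```python
from h import *
import pickle
m=pickle.load(open('d0.pkl','rb'))
P=lambda u,v,z:onplane('w',150+u/2,60+v/2,z,m)
c=[P(u,v,.010) for u,v in((237,97),(384,108),(369,246),(231,237))]; C=np.mean(c,0)
e=(c[3]-c[0]+c[2]-c[1]); f=(c[1]-c[0]+c[2]-c[3]); y1=np.degrees(np.arctan2(e[1],e[0])); y2=np.degrees(np.arctan2(-f[0],f[1]))
r=P(291,358,.030)-P(302,230,.030); y3=np.degrees(np.arctan2(r[1],r[0]))
pc=np.mean([P(u,v,.002) for u,v in((211,73),(419,74),(406,276),(212,276))],0)
print('foot',C,'sizes',np.linalg.norm(e)/2,np.linalg.norm(f)/2,'yaws',y1,y2,y3,'rod',P(302,230,.03),P(291,358,.03),'pad',pc)
```

```text
foot [ 0.43032172 -0.07592311  0.01      ] sizes 0.07943870307987774 0.08269779133405097 yaws -3.437846676828143 -3.9718684568765417 -3.989083234519854 rod [ 0.45948679 -0.07846756  0.03      ] [ 0.53631838 -0.08382543  0.03      ] pad [ 0.43398975 -0.07144705  0.002     ]
```

```bash
cat >> h.py <<'E'
HR=down(90+HYAW)
def hk(s,z0,dy=0): # TCP pose with hook tip at hood-x s (m), foot underside at z0
    p=HO+HX*(s-.14)+HY*dy; return [p[0],p[1],z0+.204]
def pick(g,yaw,F=45):
    R=down(90+yaw); ungrasp(); move_ptp([g[0],g[1],.34],R); move_l([g[0],g[1],.206],v=.12); grasp(F); hold(.3)
    print('w',sense()['gripper_width'],sense()['grasp_force']); move_l([g[0],g[1],.30],v=.12)
E
python3 - <<'E'
from h import *
pick([.4303,-.0762],-3.8)
move_ptp(hk(-.03,.1),HR); move_l(hk(-.03,.028),v=.12); print(sense()['gripper_width'],sense()['ft_force'])
snap('scene','e0'); snap('side','e0s')
ht=HO-.03*HX+[0,0,.034]
print('expected tip',proj('scene',ht),proj('side',ht),sense()['time'])
a=cv2.resize(cv2.imread('pics/e0.png')[170:300,140:340],(800,520),interpolation=cv2.INTER_CUBIC)
u,v=proj('scene',ht); cv2.circle(a,(int((u-140)*4),int((v-170)*4)),5,(0,0,255),1); cv2.imwrite('pics/e1.png',a)
E
```

```text
w 0.021579728469706252 44.97105876915157
0.021804603807585247 [ 0.46639651  0.48258448 -3.70454825]
expected tip [223.55577888 239.30806692] [268.02406441 187.34305831] 28.175
```

View pics/e1.png

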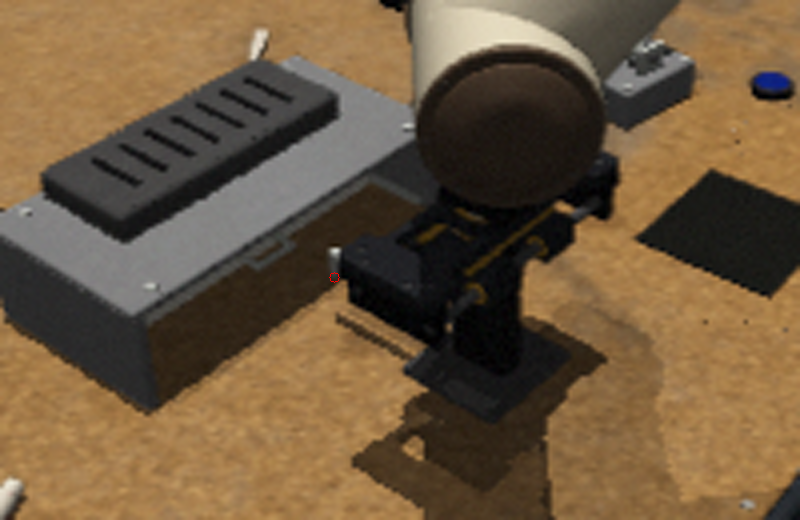

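The prong tip shows at (334,265), 12 crop px (3 raw px) above the predicted (334,277), so the hook is held as modelled. Going under the ledge.

Run:
```python
from h import *
f=lambda t:print(t,np.round(sense()['ft_force'],2),np.round(sense()['gripper_width'],4),sense()['time'])
move_l(hk(.049,.028),v=.1); f('in')
move_l(hk(.049,.009),v=.05); f('down')
move_l(hk(.02,.009),v=.05); f('pull3cm')
move_l(hk(-.04,.009),v=.07); f('pull9')
move_l(hk(-.101-.010,.009),v=.07); f('out'); hold(.3); f('out')
ht=HO-.111*HX+[0,0,.015]
im=snap('scene','f0'); u,v=proj('scene',ht)
a=cv2.resize(cv2.imread('pics/f0.png')[170:300,140:340],(800,520),interpolation=cv2.INTER_CUBIC)
cv2.circle(a,(int((u-140)*4),int((v-170)*4)),5,(0,0,255),1); cv2.imwrite('pics/f1.png',a)
```

```text
in [-1.31 -0.09 -4.56] 0.0217 29.1167
down [-0.55 -0.43 -3.93] 0.022 29.65
pull3cm [ 0.    0.41 -3.46] 0.0212 30.3833
pull9 [-0.43 -0.32 -4.01] 0.022 31.3917
out [ 0.08  0.36 -5.3 ] 0.0217 32.5583
out [-0.39  0.22 -3.77] 0.0219 32.8583
```

View pics/f1.png

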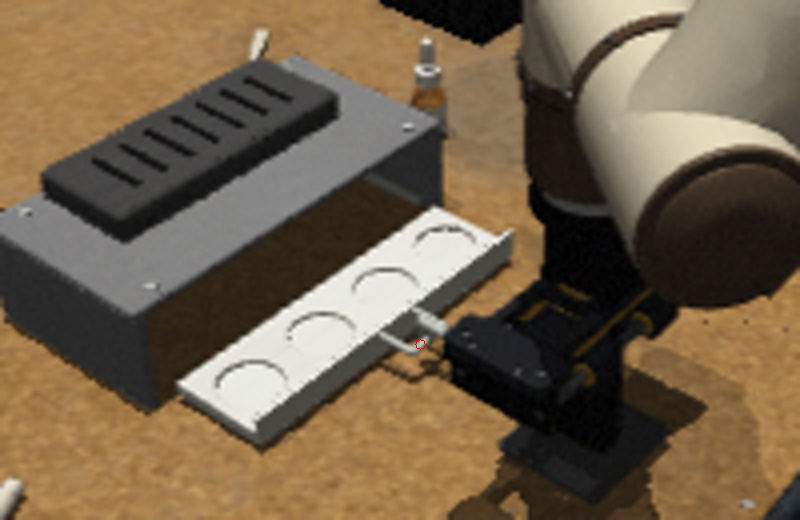

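Tray is out, prong inside the eye at (425,335), all four wells visible. I pull until the end stop is felt, then put the hook back on the pad and look at the tray.

Run:
```python
from h import *
import pickle
def fx(): return np.mean([sense()['ft_force'] for _ in range(4) if hold(.03) is None],0)
for s in(.113,.115,.117,.119,.121,.123):
    move_l(hk(-s,.009),v=.03); F=fx(); print(s,np.round(F,2))
    if F[0]>5: break
hold(.3); s=max(s-.008,.105); move_l(hk(-s,.009),v=.03); move_l(hk(-s,.032),v=.06)
move_l(hk(-s-.03,.12),v=.15)
print(sense()['gripper_width'])
R=down(90-3.8); g=[.434,-.0715]
move_ptp([g[0],g[1],.30],R); move_l([g[0],g[1],.2065],v=.1); ungrasp(); hold(.2); move_l([g[0],g[1],.36],v=.2)
# views: tray and caps
out={}
move_ptp([.44,.19,.40],HR); hold(.2); out['t']=camera_model('wrist'); snap('wrist','g_t')
move_ptp([.40,-.2,.40],down(90)); hold(.2); out['c']=camera_model('wrist'); im=snap('wrist','g_c')
for x in search_frame('cap0_mid','wrist'): print(x['conf'],np.round(x['bbox']))
pickle.dump(out,open('g.pkl','wb')); print(sense()['time'])
a=cv2.imread('pics/g_t.png')[120:330,60:510]; b=cv2.imread('pics/g_c.png')[60:260,60:510]
cv2.imwrite('pics/g1.png',np.vstack([cv2.resize(x,None,fx=1.4,fy=1.4,interpolation=cv2.INTER_CUBIC) for x in(a,b)]))
```

```text
return _methods._mean(a, axis=axis, dtype=dtype,
  ret = ret.dtype.type(ret / rcount)
Traceback (most recent call last):
IndexError: invalid index to scalar variable.
```

```bash
cat >> h.py <<'E'
def fx():
    F=[]
    for _ in range(4): hold(.03); F.append(sense()['ft_force'])
    return np.mean(F,0)
def shelve(g=(.434,-.0715),yaw=-3.8):
    R=down(90+yaw)
    move_ptp([g[0],g[1],.30],R); move_l([g[0],g[1],.2065],v=.1); ungrasp(); hold(.2); move_l([g[0],g[1],.36],v=.2)
E
python3 - <<'E'
from h import *
import pickle
for s in(.113,.115,.117,.119,.121,.123):
    move_l(hk(-s,.009),v=.03); F=fx(); print(s,np.round(F,2))
    if F[0]>5: break
hold(.3); s=max(s-.008,.105); move_l(hk(-s,.009),v=.03); move_l(hk(-s,.032),v=.06)
move_l(hk(-s-.03,.12),v=.15)
print(sense()['gripper_width'])
shelve()
out={}
move_ptp([.44,.19,.40],HR); hold(.2); out['t']=camera_model('wrist'); snap('wrist','g_t')
move_ptp([.40,-.2,.40],down(90)); hold(.2); out['c']=camera_model('wrist'); im=snap('wrist','g_c')
for x in search_frame('cap0_mid','wrist'): print(x['conf'],np.round(x['bbox']))
pickle.dump(out,open('g.pkl','wb')); print(sense()['time'])
a=cv2.imread('pics/g_t.png')[120:330,60:510]; b=cv2.imread('pics/g_c.png')[60:260,60:510]
cv2.imwrite('pics/g1.png',np.vstack([cv2.resize(x,None,fx=1.4,fy=1.4,interpolation=cv2.INTER_CUBIC) for x in(a,b)]))
E
```

```text
0.113 [ 5.01 -0.57 -2.18]
0.02172062326932415
0.79 [188. 161. 224. 196.]
0.63 [268. 103. 304. 140.]
0.58 [260. 178. 293. 207.]
0.33 [204. 261. 237. 286.]
43.2667
```

View pics/g1.png

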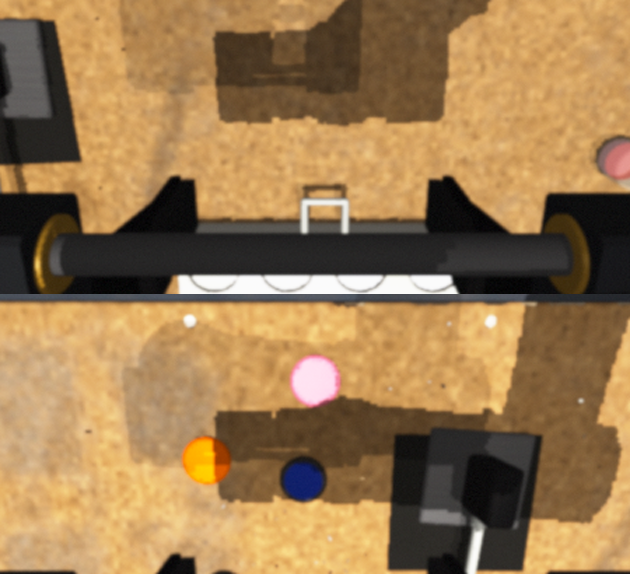

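Lower half: cap A at crop (303,480), with orange (207,460) and pink (316,380) decoys. Upper half: the eye at (325,215) with wells behind the gripper bar. Now I segment the caps precisely and check the eye.

Run:
```python
from h import *
import pickle
g=pickle.load(open('g.pkl','rb')); W=pickle.load(open('v.pkl','rb')); B=pickle.load(open('vb.pkl','rb')); d0=pickle.load(open('d0.pkl','rb'))
eye=[onplane('w',60+u/1.4,120+v/1.4,.029,g['t']) for u,v in((300,199),(350,199))]; e=np.mean(eye,0)-HO
print('eye front hood xy',e@HX,e@HY,'expect -.121,0; width',np.linalg.norm(eye[0]-eye[1]))
obs=[]
for n,m in(('w0',W[0][0]),('w1',W[1][0]),('b1',B[1]),('d0',d0),('g_c',g['c'])):
    h=cv2.cvtColor(cv2.imread(f'pics/{n}.png'),cv2.COLOR_BGR2HSV)
    k=cv2.inRange(h,(112,130,40),(130,255,255)); N,_,st,c=cv2.connectedComponentsWithStats(k)
    for i in range(1,N):
        if 250<st[i,4]<1800: obs.append((n,c[i],st[i,4],ray('w',*c[i],m),onplane('w',*c[i],.009,m)))
for o in obs: print(o[0],np.round(o[1],1),o[2],np.round(o[4],4))
for p in((.411,-.205),(.513,-.2755)):
    r=[o[3] for o in obs if np.hypot(o[4][0]-p[0],o[4][1]-p[1])<.02]
    if len(r)>1: print(tri(r))
```

```text
eye front hood xy -0.1212926186766462 0.002093848817280061 expect -.121,0; width 0.04111625423970405
w0 [277.6 128.4] 555 [ 0.4102 -0.2057  0.009 ]
w0 [224.  209.2] 447 [ 0.5134 -0.2767  0.009 ]
w1 [114.8 128.5] 540 [ 0.4101 -0.2064  0.009 ]
w1 [ 72.1 209.3] 444 [ 0.5132 -0.2773  0.009 ]
b1 [400.7 226.1] 424 [ 0.5127 -0.2769  0.009 ]
d0 [188.9 129.1] 628 [ 0.4102 -0.2062  0.009 ]
d0 [137.8 215.5] 506 [ 0.5134 -0.2772  0.009 ]
g_c [276.1 192.8] 586 [ 0.4105 -0.2059  0.009 ]
g_c [218.8 274.9] 490 [ 0.5143 -0.2768  0.009 ]
(array([ 0.41009863, -0.20573078,  0.0105056 ]), [8.08709682767679e-05, 8.16124901181203e-05, 2.6103473493646344e-05, 0.00011790757120976198])
(array([ 0.51305081, -0.27643279,  0.01050719]), [0.00010698749520331662, 0.00028434807630647104, 0.00015534791874099443, 9.089317796664175e-05, 0.00038263363267516606])
```

Run:
```python
from h import *
move_ptp([.5,.1,.42],down(-90)); move_ptp([.62,.195,.38],down(-90+HYAW)); hold(.2); m=camera_model('wrist'); im=snap('wrist','t2')
g=cv2.cvtColor(im,cv2.COLOR_RGB2GRAY)
exp=[HO+HX*-.045+HY*y+[0,0,.016] for y in(-.099,-.033,.033,.099)]
E=[proj('w',p,m) for p in exp]; print(np.round(E,1).tolist())
rp=np.linalg.norm(E[0]-E[1])*23/66; print('r',rp)
big=cv2.resize(g,None,fx=3,fy=3,interpolation=cv2.INTER_CUBIC)
c=cv2.HoughCircles(big,cv2.HOUGH_GRADIENT,1.5,minDist=int(rp*3*1.8),param1=60,param2=18,minRadius=int(rp*3*.88),maxRadius=int(rp*3*1.12))
for u,v,r in (c[0] if c is not None else []):
    p=onplane('w',u/3,v/3,.016,m)-HO
    if abs(p@HX+.045)<.02 and abs(p@HY)<.13: print(np.round([u/3,v/3,r/3],1),'hood',np.round([p@HX,p@HY],4))
cv2.imwrite('pics/t3.png',cv2.resize(cv2.imread('pics/t2.png')[60:270,90:470],(760,420)))
```

```text
[[379.3, 203.1], [317.9, 203.1], [256.6, 203.1], [195.3, 203.1]]
r 21.391929324566544
[377.8 204.8  21.2] hood [-0.0469 -0.0975]
[192.8 203.2  20.5] hood [-0.0451  0.1018]
[337.2 192.8  23.4] hood [-0.0336 -0.0533]
[255.2 204.2  22.3] hood [-0.0463  0.0345]
[293.8 208.2  20.6] hood [-0.0508 -0.007 ]
```

View pics/t3.png

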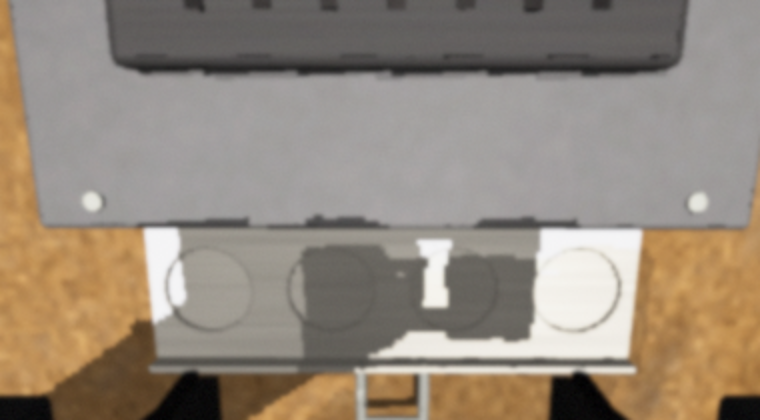

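Wells at crop (576,290), (332,290), (210,290): hood x about −.046, y shifted by about +1.5 mm. Both are inside tolerance, and I use the corrected values. Now the caps.

```bash
cat >> h.py <<'E'
def well(y): return HO-.0462*HX+HY*(y+.0015)
def cap(c,yaw,y):
    R=down(yaw); ungrasp(); move_ptp(tip([c[0],c[1],.12]),R); move_l(tip([c[0],c[1],.0038]),v=.12); grasp(15); hold(.2)
    w=sense()['gripper_width']; move_l(tip([c[0],c[1],.14]),v=.15)
    p=well(y); move_ptp(tip([p[0],p[1],.14]),HR); print('w',w,sense()['gripper_width'],sense()['grasp_force'])
    if sense()['gripper_width']<.03: print('LOST'); return
    move_l(tip([p[0],p[1],.04]),v=.12); move_l(tip([p[0],p[1],.0172]),v=.04); print(np.round(fx(),2),sense()['gripper_width'])
    ungrasp(); hold(.2); move_l(tip([p[0],p[1],.16]),v=.15)
E
python3 - <<'E'
from h import *
cap([.4101,-.2058],120,-.099); cap([.5131,-.2766],90,.033); print(sense()['time'])
move_ptp([.5,.1,.42],down(-90)); move_ptp([.62,.195,.38],down(-90+HYAW)); hold(.2); m=camera_model('wrist'); snap('wrist','t4')
bgr=cv2.imread('pics/t4.png'); k=cv2.inRange(cv2.cvtColor(bgr,cv2.COLOR_BGR2HSV),(110,120,30),(130,255,255)); N,_,st,c=cv2.connectedComponentsWithStats(k)
for i in range(1,N):
    if st[i,4]>200: p=onplane('w',*c[i],.021,m)-HO; print(np.round(c[i],1),st[i].tolist(),np.round([p@HX,p@HY],4))
move_ptp([.5,.0,.42],down(90)); move_ptp([.45,-.1,.42],down(90)); hold(.2); import pickle; pickle.dump(camera_model('wrist'),open('k.pkl','wb')); snap('wrist','k')
a=cv2.resize(bgr[100:260,90:470],None,fx=1.6,fy=1.6); b=cv2.resize(cv2.imread('pics/k.png')[60:240,180:560],None,fx=1.6,fy=1.6,interpolation=cv2.INTER_CUBIC)
cv2.imwrite('pics/k1.png',np.vstack([a,b])); print(a.shape,b.shape,sense()['time'])
E
```

```text
w 0.03787555232679337 0.03803954741573595 14.999955296516418
[-0.22 -0.08 -0.39] 0.037909562225102424
w 0.03794729811808084 0.03823525523658363 14.999877512454987
[-0.41  0.5   0.13] 0.03800877908134019
67.925
[379.3 205.3] [365, 191, 30, 29, 691] [-0.0461 -0.0976]
[254.4 205.7] [240, 192, 30, 29, 681] [-0.0465  0.0351]
(256, 608, 3) (288, 608, 3) 74.8167
```

View pics/k1.png

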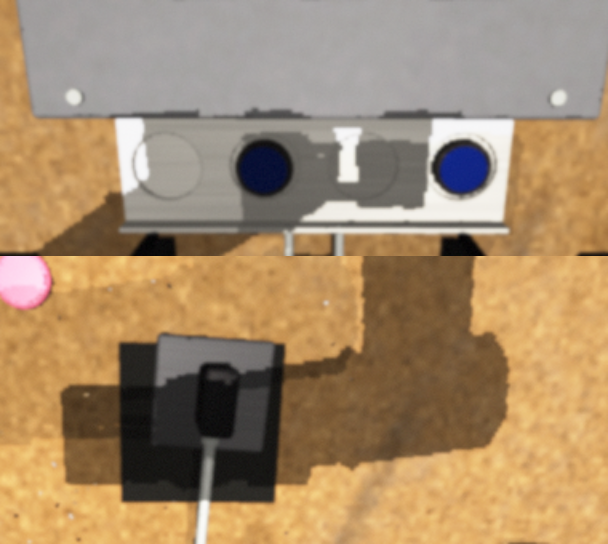

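Both caps sit centred in their wells at (264,167) and (462,167). The hook has been knocked toward the robot; its foot corners are now at (160,333),(282,343),(267,452),(152,443). I re-measure, check for further caps and re-grasp it.

Run:
```python
from h import *
import pickle
m=pickle.load(open('k.pkl','rb'))
P=lambda u,v,z:onplane('w',180+u/1.6,60+(v-256)/1.6,z,m)
c=[P(u,v,.010) for u,v in((160,333),(282,343),(267,452),(152,443))]; C=np.mean(c,0)
e=(c[3]-c[0]+c[2]-c[1]); f=(c[1]-c[0]+c[2]-c[3]); y1=np.degrees(np.arctan2(e[1],e[0])); y2=np.degrees(np.arctan2(-f[0],f[1]))
r=P(202,540,.030)-P(209,442,.030); y3=np.degrees(np.arctan2(r[1],r[0]))
print('foot',C,np.linalg.norm(e)/2,np.linalg.norm(f)/2,'yaws',y1,y2,y3,'rod',P(209,442,.03),'grip top',[np.round(P(u,v,.069),4) for u,v in((199,363),(240,367),(232,438),(197,434))])
for cam in('scene','side'):
    im=snap(cam,'z'+cam); h=cv2.cvtColor(im,cv2.COLOR_RGB2HSV); k=cv2.inRange(h,(112,120,30),(130,255,255)); N,_,st,cc=cv2.connectedComponentsWithStats(k)
    for i in range(1,N):
        if st[i,4]>12: print(cam,np.round(cc[i]),st[i,4],np.round(onplane(cam,*cc[i],.009),3))
    for x in search_frame('cap0_mid',cam): b=x['bbox']; print(cam,round(x['conf'],2),np.round(onplane(cam,(b[0]+b[2])/2,(b[1]+b[3])/2,.009),3))
```

```text
foot [ 0.41000619 -0.06143747  0.01      ] 0.07827160125944842 0.08608607853310872 yaws -4.497120074787636 -4.462561924415027 -2.6289943610705757 rod [ 0.44123676 -0.06684289  0.03      ] grip top [array([ 0.3859, -0.0775,  0.069 ]), array([ 0.3882, -0.0526,  0.069 ]), array([ 0.4316, -0.0559,  0.069 ]), array([ 0.4291, -0.0779,  0.069 ])]
scene [250. 229.] 47 [0.608 0.081 0.009]
scene [219. 251.] 67 [0.615 0.215 0.009]
scene 0.58 [ 0.665 -0.337  0.009]
side [258. 187.] 45 [0.613 0.235 0.009]
side [282. 210.] 51 [0.605 0.102 0.009]
side 0.7 [ 0.401 -0.278  0.009]
side 0.53 [0.604 0.106 0.009]
side 0.52 [ 0.332 -0.203  0.009]
side 0.43 [0.706 0.192 0.009]
```

Run:
```python
from h import *
pick([.4095,-.0645],-4.0)
dy=.0015
move_ptp(hk(-.102,.12,dy),HR); move_l(hk(-.102,.05,dy),v=.15); b=fx(); move_l(hk(-.102,.009,dy),v=.05); a=fx()
print(np.round(a-b,2),sense()['gripper_width'],sense()['time'])
snap('scene','m0'); c=cv2.resize(cv2.imread('pics/m0.png')[170:300,140:340],(800,520),interpolation=cv2.INTER_CUBIC); cv2.imwrite('pics/m1.png',c)
```

```text
w 0.022176791115627814 44.99978462699801
[ 0.13 -0.22  0.2 ] 0.021898062606849743 82.1667
```

View pics/m1.png

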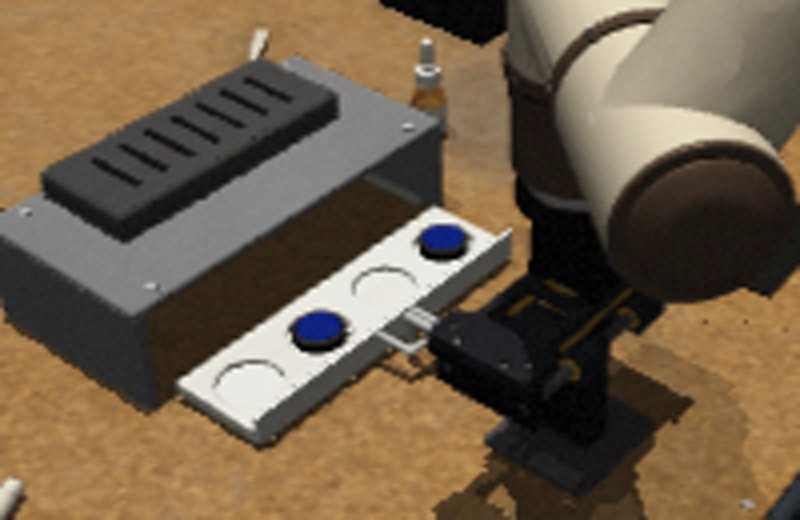

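The prong is in the eye at (410,320) and the caps are seated. No contact force on lowering. Now pushing home.

Run:
```python
from h import *
dy=.0015; b=fx()
move_l(hk(-.04,.009,dy),v=.05); print(np.round(fx()-b,2)); move_l(hk(.05,.009,dy),v=.06); print(np.round(fx()-b,2),sense()['gripper_width'])
for s in np.arange(.052,.0701,.002):
    move_l(hk(s,.009,dy),v=.03); F=fx()-b; print(round(s,3),np.round(F,2))
    if F[0]<-6: break
hold(.3); print(sense()['gripper_width'],sense()['time'])
```

```text
[ 0.17  0.03 -0.08]
[ 0.55 -0.23  0.66] 0.021767022966333066
0.052 [ 0.19  0.37 -0.06]
0.054 [-0.06  0.25 -0.56]
0.056 [-0.07  0.48 -0.29]
0.058 [-3.9   0.62  0.29]
0.06 [-10.41   2.08   3.72]
0.02187797268841521 87.875
```

Run:
```python
from h import *
dy=.0015
move_l(hk(.049,.009,dy),v=.04); b=fx(); move_l(hk(.049,.030,dy),v=.05); print(np.round(fx()-b,2)); move_l(hk(-.06,.030,dy),v=.12); move_l(hk(-.07,.12,dy),v=.15)
print(sense()['gripper_width']); shelve()
flick(+1); ungrasp()
move_ptp([.43,-.1,.42],down(90)); hold(.2); m=camera_model('wrist'); snap('wrist','n'); snap('scene','n2')
import pickle; pickle.dump(m,open('n.pkl','wb'))
a=cv2.resize(cv2.imread('pics/n.png')[60:260,180:460],(560,400),interpolation=cv2.INTER_CUBIC)
c=cv2.resize(cv2.imread('pics/n2.png')[150:280,130:380],(385,200),interpolation=cv2.INTER_CUBIC)
o=np.zeros((600,560,3),np.uint8); o[:400]=a; o[400:,:385]=c; cv2.imwrite('pics/n1.png',o); print(sense()['time'])
```

```text
[-0.25 -0.3   0.2 ]
0.02208460166117458
force [ 0.03635363 -0.90176435  0.10944763]
106.025
```

View pics/n1.png

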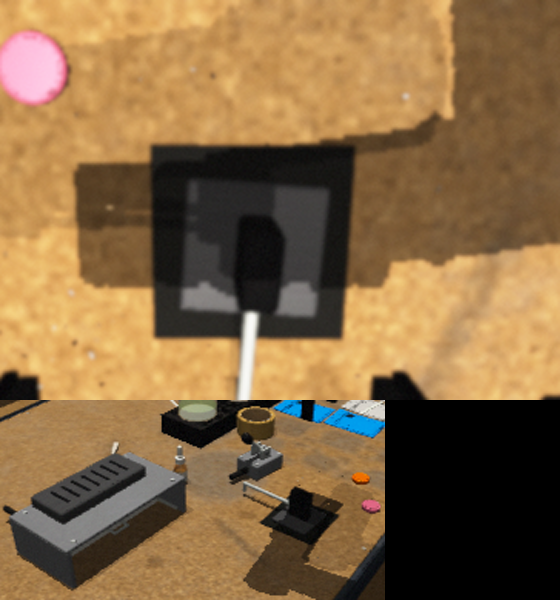

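The hook stands centred on the pad, at (258,250) on a pad spanning (152–353,145–338). The lever knob is back on the left (248,437), and the tray is out of sight, home against its stop.

```bash
python3 -c "
from bench import *
print(sign_off())"
```

```text
the job is handed in; nothing more can be done
None
```

I handed the job in at about 106 s of robot time: both caps found on the bench sit in tray wells, the tray is home, the isolator is on, and the hook stands upright near the pad's centre. The sign-off returned no verdict.

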